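# Dispense the balls from the gravity feeder into the cup

### The arm

A 7-joint arm with a two-finger parallel gripper is mounted at the origin on the work surface. World frame = base frame: x ahead of the robot, y to its left, z up, the work surface at z = 0. Lengths are in m, angles in rad, forces in N, time in s.
With the tool pointing down it reaches from about 0.4 to 0.875 m from the base axis. Payload 6.5 kg.
Tool frame: the origin (TCP) lies between the finger pads; the fingertips stand 19 mm ahead of it and the grasp point (between the pads) is the TCP; z points along the fingers, x is the direction in which the jaws open and shut, and the axes are right-handed (so a half turn about z gives the same grasp; the last joint's range is limited). The gripper opens to 85 mm and grips with 20 to 120 N. Pads are 22 mm wide; open, the fingers measure 114 mm over their backs; the gripper's body (76 mm by 85 mm) begins 54 mm behind the grasp point. The pads swing forward as they close: fully open they stand 13 mm farther back than shut.
Start: joints at [1.102, 0.536, -0.004, 1.538, 0.003, 1.067, -0.071], TCP at [0.255, -0.598, 0.25] pointing down, gripper open.
Joint ranges: [-2.7, 2.7], [-0.37, 2.16], [-1.27, 1.26], [0.24, 2.4], [-1.31, 4.45], [0.19, 1.91], [-2.76, 2.76]. Speed limits (rad/s): [2.39, 2.39, 3.14, 3.14, 3.14, 3.14, 3.14].

### API

Orientations are given as a rotation vector (axis times angle).
In Python, from plant import ctrl gives the robot as it stands.
- The arm moves only by the tool arm_command, never from a script. Its argument "moves" is a list of rows, each a list of 2 entries, a list of its own where there are three numbers: the shift along the world's x, y, z in m, then the turn about the world's z in degrees. In form: [[[x, y, z], yaw], ...]. A call has exactly 5 rows; each row shifts and turns the commanded pose from where the row before left it; what a row does not reach is not made up. A row lasts 1/8 s, in which the tool goes at most 62.5 mm and 10.7 degrees, less where a joint would pass 70% of its speed; a pose out of reach is approached as far as the arm can. A call is refused whole if a number of a shift passes 0.0625 or a number of a turn 10.7, either way. A call with a gripper value outside its range is refused whole. "jaw" is the opening, from 0 (shut) to 1 (fully open), set as the call begins (left out, the last holds). The fingers move at their own pace and stop on an object; "force" is the grip in N (left out, the last holds). Time passes only in rows, so rows that do not move let the fingers close, or fill a call up. It gives the time, the measured TCP pose, the force and the opening at its end, in the units of the state.
- ctrl.read_state(): the state, without advancing time (a new reading comes with each control period).
- ctrl.get_image(name): name is "scene" or "top"; returns (picture, depth): 400x640x3 uint8, red, green, blue; 400x640 float32, m along the optical axis (not along the pixel's ray), 0 where there is no reading.
- ctrl.camera_model(name): a dict with "camera_matrix" (3x3 intrinsics, pixels), "k1" (the pictures are not rectified: a ray, as slopes to the right and down, at radius r is drawn at 1 + k1 r^2 times it, then the intrinsics apply), "origin" and "rotation" of the camera in the world. Camera axes: x right, y down, z forward; pixel columns grow to the right and rows downward; lengths in m; the calibration is good to about 2 mm. A picture is of the moment at which its call begins. camera_model takes no time and is no camera call.
- ctrl.hand_in(): hands the job in, once; it reports no verdict.
The state is a dict: "t": time; "joint_positions": joint angles; "qd": joint speeds; "joint_torque": joint torques, N m; "eef_pos": TCP position; "ee_rot": TCP orientation; "force": force on the tool from outside, world axes, zero at the start; "torque": the same for the moment, N m; "width": opening from 0.0 (shut) to 1.0 (fully open).
Only numpy, scipy, OpenCV 4.12 (cv2) and the standard library are available. Lean on these libraries where they do the work, as an engineer would, in place of code of your own. Each camera call takes 0.05 s, during which the arm holds its last target.

### The job

Two identical gravity feeders stand on the bench, and only one has a cup under its hopper. Slide that feeder's shutter open by its upright black post so that its three steel balls drop into the cup, then slide the shutter closed again and let go. Leave the other feeder's shutter closed and the cup standing in its collar.

Things in the scene. Friction and masses are not known exactly. Their poses are not given: they have to be found in the camera images.
- shutter_grip (a point): Point to grip on the upright black post of the cup's feeder's shutter: round, 20 mm diameter, from 104 to 165 mm above the table. The point is on its axis, 15 mm below its top, and moves with the shutter. Its y axis is the level direction in which the shutter opens (straight away from the hopper); z up. The post stands on a flat strip 68 mm wide, top at 104 mm.
- feeder: The feeder with the cup, fixed: 130 mm square base plate, two posts on the robot's side, steel funnel hopper open on top, 100 mm across at its rim, 170 mm above the table, its highest part. Origin on the hopper's axis, at table height; y is the direction in which the shutter opens. The post is 120 mm from the hopper's axis when closed, 185 mm when fully open.
- shutter (a joint): How far that shutter is open, in m: 0 fully closed, 0.065 fully open (end stops at both). It slides stiffly with about 2 N and stays where it is left; the balls have all dropped once it is beyond 0.055.
- cup: White round plastic cup, 76 mm diameter, 80 mm tall, wall 3.5 mm, loose, standing in a low collar on the feeder's base plate right under the hopper, its rim 8 mm below the shutter. Origin at the centre of its underside, 10 mm above the table; z up.
- ball1_center (a point): Steel ball, 20 mm diameter, 33 g, this point is its centre. It starts in the throat of the hopper above the cup, resting on the closed shutter, 114 mm above the table.
- ball2_center (a point): Steel ball, 20 mm diameter, 33 g, this point is its centre. It starts in the throat of the hopper above the cup, resting on the closed shutter, 114 mm above the table.
- ball3_center (a point): Steel ball, 20 mm diameter, 33 g, this point is its centre. It starts in the throat of the hopper above the cup, resting on the closed shutter, 114 mm above the table.
- spare_shutter (a joint): How far the shutter of the other, identical feeder (no cup under it, an empty collar instead) is open, in m: 0 closed, 0.065 open. It also holds three balls; leave it closed.
There are look-alikes about, which are no part of the job. Of the things that look like the cup, the smaller one is meant.

How it is judged:
On the way:
1. the shutter over the cup is slid open (at least 45 mm of its 65 mm) (value of joint shutter above 0.045 m), for 0.1 s.
At the end, for the whole second after the job is handed in: All three balls lie in the cup, the shutter over the cup is closed again (within 10 mm), the cup stands upright (within 10 degrees) and in its collar (within 15 mm of where it was), and the other feeder's shutter is still closed (within 12 mm) (horizontal distance between each of ball1_center, ball2_center, ball3_center and cup below 0.034 m and z of ball1_center in the frame of cup between 0 and 0.07 m and z of ball2_center in the frame of cup between 0 and 0.07 m and z of ball3_center in the frame of cup between 0 and 0.07 m and value of joint shutter below 0.01 m and angle between cup's own z axis and vertical below 0.17 rad and distance of cup from where it was at the start of the episode below 0.015 m and value of joint spare_shutter below 0.012 m); the robot touches nothing.
It fails at once if the other feeder's shutter is opened (by more than 12 mm) (value of joint spare_shutter above 0.012 m).
It fails at once if the cup is knocked over or lifted out of its collar (angle between cup's own z axis and vertical above 0.35 rad or distance of cup from where it was at the start of the episode above 0.03 m).
It also fails if it takes over 32 s, if anything falls off the work surface, if the arm or the gripper's body presses on something with over 40 N, if the wrist force passes 120 N, or if a joint passes its speed limit or range.

## Working session

There is one attempt and no reset: what is moved stays moved. The work goes in short steps, Python scripts to look and compute and a tool call to move; the robot and the scene stay as the last step left them, time stands still between calls to the robot, and variables do not carry over. Pictures are saved under pics/ and viewed, and the job is handed in when it is done.

Besides the shell and the picture viewer there is one more tool, called in YAML: its name, and indented under it one key for each argument. arm_command: Moves the arm, as the interface text tells. Its arguments: {"type":"object","properties":{"moves":{"type":"array","items":{"type":"array"}},"jaw":{"type":"number"},"force":{"type":"number"}},"required":["moves"]}

```bash
mkdir -p pics; ls
cat > h.py <<'E'
import numpy as np, cv2
from plant import ctrl
def grab(name,tag):
    im,d=ctrl.get_image(name); np.savez(f'pics/{tag}.npz',im=im,d=d); cv2.imwrite(f'pics/{tag}.png',im[:,:,::-1]); return im,d
def pts(name,d):
    m=ctrl.camera_model(name);K=np.array(m["camera_matrix"]);k1=m["k1"]
    v,u=np.mgrid[:400,:640]
    xd=(u-K[0,2])/K[0,0]; yd=(v-K[1,2])/K[1,1]
    x,y=xd.copy(),yd.copy()
    for _ in range(20):
        s=1+k1*(x*x+y*y); x=xd/s;y=yd/s
    P=np.stack([x*d,y*d,d],-1)
    P=P@np.array(m["rotation"]).T+np.array(m["origin"])
    P[d==0]=np.nan
    return P
E
python3 - <<'E'
from h import *
print(ctrl.read_state())
for n in("scene","top"):
    grab(n,n+"0"); print(ctrl.camera_model(n))
E
```

```text
pics
{'t': 0.0, 'joint_positions': array([ 1.10176807,  0.53719284, -0.00443568,  1.53890643,  0.00255852,
        1.06729504, -0.07119922]), 'qd': array([ 0.00101016, -0.00034669, -0.0008136 , -0.00061003, -0.00011437,
        0.00104038, -0.00101345]), 'joint_torque': array([-2.75531568e-05, -5.83410394e+01,  1.04841247e+00, -2.59096670e+01,
        1.22740076e-02,  9.69024055e-03,  1.41795748e-06]), 'eef_pos': array([ 0.254564  , -0.597404  ,  0.24938281]), 'ee_rot': array([-2.62022997e+00,  1.73155662e+00,  2.43357614e-03]), 'force': array([ 0.08589005, -0.11544138,  0.01613437]), 'torque': array([ 0.01100327, -0.01283147,  0.02591846]), 'width': 1.0001310982943026}
{'camera_matrix': array([[423.27613414,   0.        , 317.44346133],
       [  0.        , 423.27613414, 197.6573256 ],
       [  0.        ,   0.        ,   1.        ]]), 'k1': -0.06558836564175133, 'origin': array([ 0.93763849, -0.46595104,  0.80182495]), 'rotation': array([-2.28309249, -1.10255917,  0.38552548])}
{'camera_matrix': array([[423.37646532,   0.        , 321.40937899],
       [  0.        , 423.37646532, 200.03029237],
       [  0.        ,   0.        ,   1.        ]]), 'k1': -0.012939024172778391, 'origin': array([ 0.35628161, -0.16948938,  1.01651165]), 'rotation': array([-2.09211257,  2.11873652, -0.17282473])}
```

```bash
sed -i 's/np.array(m\["rotation"\]).T/cv2.Rodrigues(np.array(m["rotation"]))[0].T/' h.py
```

```text
(no output)
```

View pics/scene0.png

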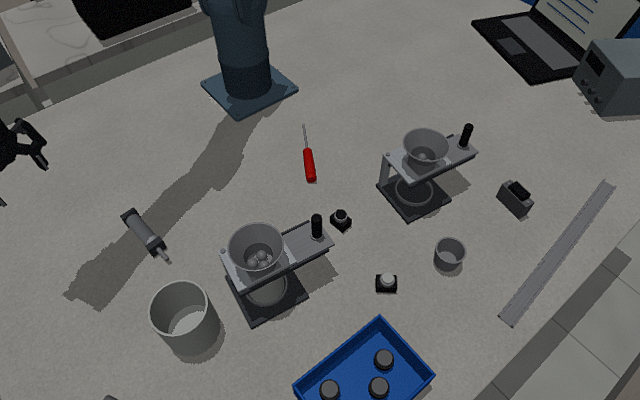

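View pics/top0.png

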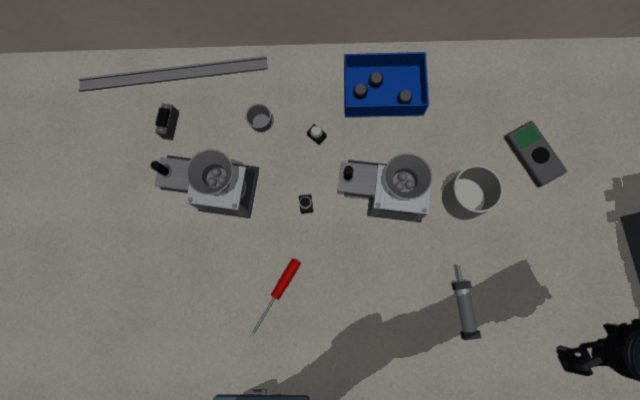

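Run:
```python
from h import *
im=np.load('pics/scene0.npz')['im'][:,:,::-1]
a=cv2.resize(im[210:330,205:345],None,fx=2.8,fy=4*.7,interpolation=cv2.INTER_CUBIC)
b=cv2.resize(im[110:230,360:500],None,fx=2.8,fy=2.8,interpolation=cv2.INTER_CUBIC)
cv2.imwrite('pics/c1.png',np.clip(np.hstack([a,b])*1.4,0,255).astype('uint8'))
for n in('scene','top'):
    P=pts(n,np.load(f'pics/{n}0.npz')['d'])
    for (u,v) in ([(265,288),(412,190),(317,218),(467,128),(190,325),(450,262),(340,215)] if n=='scene' else [(404,181),(218,178),(348,172),(160,168),(475,185),(260,120)]):
        print(n,u,v,P[v,u].round(3))
```

```text
scene 265 288 [ 0.605 -0.339  0.077]
scene 412 190 [0.583 0.088 0.011]
scene 317 218 [ 0.59  -0.202  0.166]
scene 467 128 [0.608 0.198 0.165]
scene 190 325 [ 0.546 -0.486  0.005]
scene 450 262 [ 0.777 -0.012  0.049]
scene 340 215 [ 0.546 -0.106  0.04 ]
top 404 181 [ 0.576 -0.325  0.103]
top 218 178 [0.586 0.085 0.12 ]
top 348 172 [ 0.582 -0.2    0.165]
top 160 168 [0.601 0.201 0.155]
top 475 185 [ 0.587 -0.512  0.006]
top 260 120 [0.765 0.015 0.005]
```

View pics/c1.png

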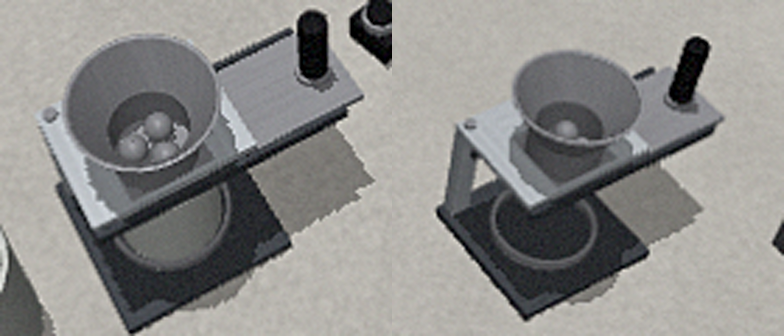

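Candidates: 
- Feeders: A is at scene (260,270) / top (404,180), and B is at scene (415,175) / top (215,178).
- Posts: A's is at scene (317,225), and B's is at scene (467,135).
- Cups: one under A's hopper at scene (265,288), a large loose pot at (185,320), and a small loose pot at (450,255).

The close crop shows a cup wall under A (depth gives z=0.077) and an empty collar under B. I choose feeder A, and its post at scene (317,225).

```bash
cat > fit.py <<'E'
from h import *
from scipy.optimize import least_squares
def post(tags,c0,show=True):
    out=[]
    for n,t in tags:
        z=np.load(f'pics/{t}.npz');P=pts(n,z['d']).reshape(-1,3);im=z['im'].reshape(-1,3)
        m=(np.hypot(P[:,0]-c0[0],P[:,1]-c0[1])<.035)&(P[:,2]>.11)&(P[:,2]<.158)&(im.max(1)<70)
        Q=P[m]; 
        T=P[(np.hypot(P[:,0]-c0[0],P[:,1]-c0[1])<.03)&(P[:,2]>.16)&(P[:,2]<.17)]
        r=least_squares(lambda c:np.hypot(Q[:,0]-c[0],Q[:,1]-c[1])-.01,c0,loss='soft_l1',f_scale=.001) if len(Q)>4 else None
        print(n,len(Q),r.x.round(4) if r else None,'top',len(T),T.mean(0).round(4),T.min(0).round(4),T.max(0).round(4))
if __name__=='__main__':
    post([('scene','scene0'),('top','top0')],[.585,-.203])
    for n in('scene','top'):
        P=pts(n,np.load(f'pics/{n}0.npz')['d']).reshape(-1,3)
        m=(abs(P[:,0]-.585)<.08)&(abs(P[:,1]+.33)<.08)&(P[:,2]>.163)&(P[:,2]<.18)
        Q=P[m];r=least_squares(lambda c:np.hypot(Q[:,0]-c[0],Q[:,1]-c[1])-c[2],[.585,-.33,.049],loss='soft_l1',f_scale=.001)
        print(n,len(Q),r.x.round(4),Q[:,2].max())
        # strip edges: plate z ~.104
        m=(abs(P[:,0]-.585)<.08)&(P[:,1]>-.265)&(P[:,1]<-.16)&(P[:,2]>.099)&(P[:,2]<.109)
        Q=P[m]; rc=cv2.minAreaRect((Q[:,:2]*1000).astype('float32'));print('strip',len(Q),rc,cv2.boxPoints(rc).round(1).tolist())
E
python3 fit.py
```

```text
scene 146 [ 0.5866 -0.2016] top 84 [ 0.5882 -0.2029  0.1647] [ 0.5777 -0.211   0.16  ] [ 0.5966 -0.1932  0.1686]
top 46 [ 0.5874 -0.2006] top 72 [ 0.5862 -0.2005  0.1642] [ 0.577  -0.2104  0.1605] [ 0.5954 -0.1916  0.1677]
scene 638 [ 0.5714 -0.3238  0.0462] 0.1733984254107036
strip 1304 ((584.0753173828125, -222.61940002441406), (81.3826904296875, 80.95123291015625), 82.16393280029297) [[538.4000244140625, -257.3999938964844], [618.5999755859375, -268.3999938964844], [629.7000122070312, -187.8000030517578], [549.5, -176.8000030517578]]
top 472 [ 0.57   -0.3213  0.046 ] 0.17284094667605643
strip 1167 ((571.9856567382812, -225.076904296875), (92.42329406738281, 102.89014434814453), 81.95843505859375) [[514.5999755859375, -263.6000061035156], [616.5, -278.0], [629.4000244140625, -186.5], [527.5, -172.10000610351562]]
```

Run:
```python
from h import *
s=ctrl.read_state();R=cv2.Rodrigues(s['ee_rot'])[0];print(R.round(3))
x=R[:,0];a=np.degrees(np.arctan2(x[1],x[0]));b=np.degrees(np.arctan2(.991,.136))
print(a,b,(b-a+90)%180-90, np.array([.587,-.2015])-s['eef_pos'][:2], s['t'])
```

```text
[[ 0.392 -0.92  -0.001]
 [-0.92  -0.392  0.001]
 [-0.002  0.    -1.   ]]
-66.92163606528123 82.18581914388052 -30.892544790838258 [0.33244777 0.39598486] 0.1
```

arm_command:
  moves:
    - [[0.033,0.039,0.0],-3.1]
    - [[0.033,0.039,0.0],-3.1]
    - [[0.033,0.039,0.0],-3.1]
    - [[0.033,0.039,0.0],-3.1]
    - [[0.033,0.039,0.0],-3.1]
  jaw: 0.65
  force: 30

```text
t: 0.72
eef_pos: [0.4205, -0.4014, 0.25]
ee_rot: [2.362, -2.072, -0.001]
force: [0.7, 0.7, -0.2]
width: 0.65
```

arm_command:
  moves:
    - [[0.033,0.039,0.0],-3.1]
    - [[0.033,0.039,0.0],-3.1]
    - [[0.033,0.039,0.0],-3.1]
    - [[0.033,0.039,0.0],-3.1]
    - [[0.033,0.039,0.0],-3.1]

```text
t: 1.35
eef_pos: [0.5854, -0.2066, 0.2499]
ee_rot: [2.06, -2.371, -0.001]
force: [1.0, -0.6, 0.6]
width: 0.654
```

arm_command:
  moves:
    - [[0,0,0],0]
    - [[0,0,0],0]
    - [[0,0,0],0]
    - [[0,0,0],0]
    - [[0,0,0],0]

```text
t: 1.98
eef_pos: [0.5844, -0.2087, 0.2504]
ee_rot: [2.061, -2.371, 0.0]
force: [-0.3, 0.1, -0.2]
width: 0.648
```

arm_command:
  moves:
    - [[0.003,0.007,0],0]
    - [[0,0,-0.025],0]
    - [[0,0,-0.025],0]
    - [[0,0,-0.025],0]
    - [[0,0,-0.025],0]

```text
t: 2.6
eef_pos: [0.5882, -0.2002, 0.1496]
ee_rot: [-2.063, 2.369, 0.0]
force: [0.1, 0.6, 0.4]
width: 0.653
```

Run:
```python
from h import *
im,d=grab('scene','scene1'); im2,d=grab('top','top1')
cv2.imwrite('pics/c2.png',np.hstack([cv2.resize(im[130:280,220:400],None,fx=2.2,fy=2.2),cv2.resize(im2[100:250,290:470],None,fx=2.2,fy=2.2)])[:,:,::-1])
s=ctrl.read_state();print(s['eef_pos'],s['force'],s['t'],cv2.Rodrigues(s['ee_rot'])[0][:,0])
```

```text
[ 0.58608834 -0.1997199   0.14762747] [-0.82437485 -0.45061137  0.04097535] 2.7 [-0.13711003 -0.99055522 -0.00109399]
```

View pics/c2.png

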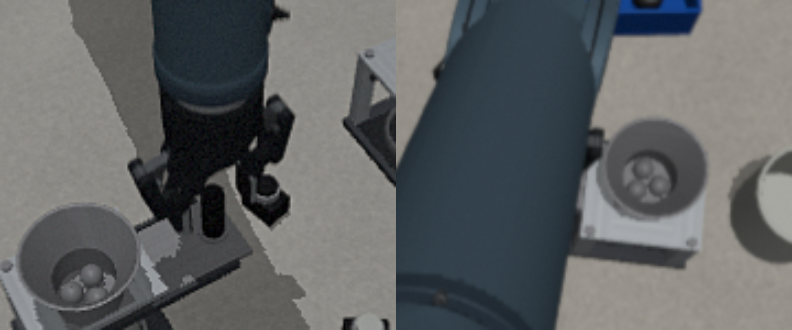

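The crop shows A's post (crop 212,212) standing between the two fingers, about (180,210) and (262,185), and the hopper is untouched. I'll close on it.

arm_command:
  moves:
    - [[0,0,0],0]
    - [[0,0,0],0]
    - [[0,0,0],0]
    - [[0,0,0],0]
    - [[0,0,0],0]
  jaw: 0
  force: 30

```text
t: 3.32
eef_pos: [0.5887, -0.2011, 0.1517]
ee_rot: [-2.062, 2.368, -0.003]
force: [-0.3, 0.3, 6.1]
width: 0.223
```

arm_command:
  moves:
    - [[0.0018,0.0128,0],0]
    - [[0.0018,0.0128,0],0]
    - [[0.0018,0.0128,0],0]
    - [[0.0018,0.0128,0],0]
    - [[0.0018,0.0128,0],0]

```text
t: 3.95
eef_pos: [0.5972, -0.1384, 0.1516]
ee_rot: [2.062, -2.369, 0.005]
force: [-4.4, -34.9, 1.2]
width: 0.224
```

arm_command:
  moves:
    - [[0,0,0],0]
    - [[0,0,0],0]
    - [[0,0,0],0]
    - [[0,0,0],0]
    - [[0,0,0],0]

```text
t: 4.58
eef_pos: [0.5972, -0.139, 0.1517]
ee_rot: [2.061, -2.371, 0.005]
force: [-2.0, -3.9, 8.5]
width: 0.227
```

Run:
```python
from h import *
im,d=grab('scene','scene2'); im2,d=grab('top','top2')
cv2.imwrite('pics/c3.png',np.hstack([cv2.resize(im[180:330,200:380],None,fx=2.2,fy=2.2),cv2.resize(im2[100:250,290:470],None,fx=2.2,fy=2.2)])[:,:,::-1])
s=ctrl.read_state();print(s['eef_pos'],s['force'],s['t'],s['width'])
```

```text
[ 0.59717554 -0.13902596  0.15170951] [-1.90921733 -3.51063876  7.45476057] 4.675 0.222385660463146
```

View pics/c3.png

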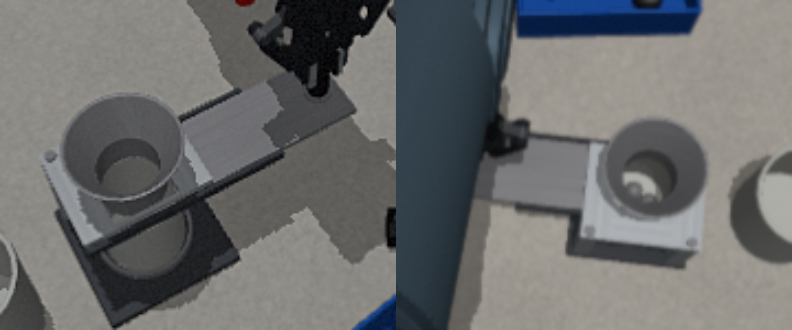

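The shutter moved about 63 mm. The throat is empty and the balls lie low in the cup (top crop 637,190). Now I'll close the shutter.

arm_command:
  moves:
    - [[-0.0018,-0.013,0],0]
    - [[-0.0018,-0.013,0],0]
    - [[-0.0018,-0.013,0],0]
    - [[-0.0018,-0.013,0],0]
    - [[-0.001,-0.008,0],0]

```text
t: 5.3
eef_pos: [0.5893, -0.197, 0.1517]
ee_rot: [-2.062, 2.369, -0.002]
force: [-2.4, 3.0, 8.1]
width: 0.226
```

arm_command:
  moves:
    - [[-0.0004,-0.003,0],0]
    - [[0,0,0],0]
    - [[0,0,0],0]
    - [[0,0,0],0]
    - [[0,0,0],0]

```text
t: 5.92
eef_pos: [0.5889, -0.2003, 0.1517]
ee_rot: [-2.062, 2.369, -0.003]
force: [-1.2, -1.0, 8.1]
width: 0.226
```

arm_command:
  moves:
    - [[0,0,0],0]
    - [[0,0,0],0]
    - [[0,0,0],0]
    - [[0,0,0],0]
    - [[0,0,0],0]
  jaw: 0.65

```text
t: 6.55
eef_pos: [0.5882, -0.1999, 0.1502]
ee_rot: [2.063, -2.369, -0.0]
force: [0.1, -0.2, 0.1]
width: 0.651
```

arm_command:
  moves:
    - [[0,0,0.02],0]
    - [[0,0,0.03],0]
    - [[0,0,0.03],0]
    - [[0,0,0.03],0]
    - [[0,0,0.0],0]

```text
t: 7.18
eef_pos: [0.59, -0.2006, 0.2645]
ee_rot: [-2.06, 2.367, -0.009]
force: [0.4, -0.1, -0.7]
width: 0.646
```

arm_command:
  moves:
    - [[-0.033,-0.039,0.0],0]
    - [[-0.033,-0.039,0.0],0]
    - [[-0.033,-0.039,0.0],0]
    - [[-0.033,-0.039,0.0],0]
    - [[-0.033,-0.039,0.0],0]

```text
t: 7.8
eef_pos: [0.4218, -0.3959, 0.2604]
ee_rot: [-2.063, 2.369, 0.0]
force: [1.4, -0.0, -0.0]
width: 0.65
```

arm_command:
  moves:
    - [[-0.033,-0.039,0.0],0]
    - [[-0.033,-0.039,0.0],0]
    - [[-0.033,-0.039,0.0],0]
    - [[-0.02,-0.02,0.0],0]
    - [[0,0,0.0],0]

```text
t: 8.43
eef_pos: [0.3013, -0.5336, 0.2601]
ee_rot: [2.056, -2.374, -0.001]
force: [-0.4, 0.2, -0.7]
width: 0.649
```

Run:
```python
from h import *
from fit import post
im,d=grab('scene','scene4'); im2,d=grab('top','top4')
post([('scene','scene4'),('top','top4')],[.587,-.2015])
post([('scene','scene0'),('top','top0')],[.604,.2])
post([('scene','scene4'),('top','top4')],[.604,.2])
cv2.imwrite('pics/c4.png',np.hstack([cv2.resize(im[180:330,200:380],None,fx=2.2,fy=2.2),cv2.resize(im2[100:250,290:470],None,fx=2.2,fy=2.2)])[:,:,::-1])
z=np.load('pics/scene0.npz')['d']; 
dd=np.abs(d*0)
for t in('scene0','scene4'):
    P=pts('scene',np.load(f'pics/{t}.npz')['d']); print(P[275:300:6,265].round(3).tolist())
s=ctrl.read_state();print(s['eef_pos'],s['force'],s['t'],s['width'])
```

```text
scene 150 [ 0.5867 -0.2007] top 89 [ 0.5883 -0.202   0.1648] [ 0.5776 -0.2105  0.1602] [ 0.5975 -0.1916  0.1681]
top 51 [ 0.5875 -0.1995] top 69 [ 0.5867 -0.1997  0.1642] [ 0.5779 -0.2084  0.1603] [ 0.5956 -0.1897  0.1684]
scene 140 [0.6051 0.2083] top 58 [0.6056 0.2052 0.1641] [0.596  0.1964 0.1605] [0.6146 0.2167 0.1675]
top 91 [0.5976 0.1944] top 71 [0.6052 0.2091 0.1642] [0.5965 0.1999 0.1607] [0.6147 0.2191 0.168 ]
scene 136 [0.6057 0.2086] top 58 [0.6057 0.2053 0.1641] [0.5957 0.195  0.16  ] [0.615  0.2157 0.1669]
top 88 [0.5978 0.1948] top 70 [0.6052 0.2092 0.1642] [0.5962 0.1996 0.1601] [0.6145 0.2196 0.1668]
[[0.6, -0.33, 0.112], [0.607, -0.336, 0.107], [0.605, -0.338, 0.081], [0.604, -0.341, 0.056], [0.601, -0.343, 0.027]]
[[0.601, -0.331, 0.114], [0.607, -0.336, 0.106], [0.606, -0.338, 0.082], [0.604, -0.341, 0.055], [0.603, -0.344, 0.03]]
[ 0.3047957  -0.53116834  0.26009926] [-0.09411239  1.58516453  0.99963427] 8.525 0.647944943336087
```

View pics/c4.png

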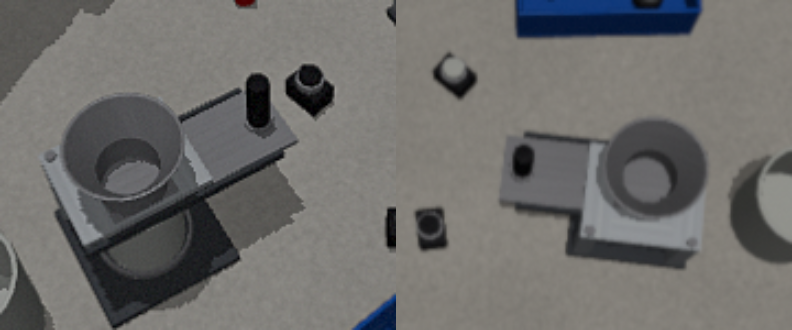

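The shutter is back within about 1 mm of closed. The hopper is empty with no stray balls in view, the cup surface hasn't moved, and the other feeder's post is unchanged.

```bash
python3 -c "
from plant import ctrl
print(ctrl.hand_in())"
```

```text
the job is handed in; nothing more can be done
None
```

I opened the shutter of the feeder with the cup by its post, about 63 mm. Its three balls dropped, and I slid the shutter closed, let go, moved the arm clear and handed the job in at about 8.5 s.

What the last checks showed:
- **Shutter:** the post is back within about 1 mm of its starting position.
- **Balls:** the hopper is empty. With the shutter open I saw balls down in the cup, but could not count all three. No stray balls show around the feeder in the final pictures.
- **Cup:** the visible cup wall measured within about 3 mm of where it was before, so it still stands in its collar.
- **Other feeder:** its post is unchanged to within 1 mm. The two cameras put that post about 14 mm apart in one fit, but each camera agreed with its own earlier reading.
- **Force:** the highest reading I saw was about 35 N at the wrist, when the shutter reached its open end stop.

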